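# Put the grain mill's gated selector into the third slot

## Task

Set the grain mill to its third grind: with a fingertip or the outside of the fingers, push the red-knobbed selector lever across its H-shaped gate to the right, then forward, away from the robot, all the way into the third slot (the one marked with three dots). Push it gently without gripping it, do not let it slip into any other slot, and leave the things standing round the mill where they are. Finish clear of the lever.

Things in the scene. Friction and masses are not known exactly. Their poses are not given: they have to be found in the camera images.
- mill: Cream table-top grain mill, fixed. Origin on the worktop straight under the centre of its selector gate; x points forward (from the gate to the round grinding head), y to its left, z up. Front housing 150 (x) x 160 (y) mm centred on the origin, top at z = 56 mm. Behind it the grinding head, 112 mm across, centred at x = 120 mm, with a steel hopper, 126 mm across at the rim, up to z = 184 mm.
- gate (a point): Centre of the top of the aluminium gate plate (94 x 94 mm), 63 mm above the mill's origin. Its H-shaped slot, 13 to 14 mm wide: a cross channel along the mill's y through this point and four slots along x, 18 mm to either side, with dots at their ends: one dot forward left, two back left, three forward right, four back right. The plate stops the lever's stick from cutting corners.
- slot3 (a point): Middle of the forward end position of the stick in the third slot (three dots, forward right), at the top of the gate plate.
- shift (a joint): Lean of the lever forward (rad): 0 in the cross channel, + toward the mill's +x; stops at -0.33 and +0.33 (ends of the slots). Knob about 40 mm forward at +0.33.
- select (a joint): Lean of the lever sideways (rad): + to the right (toward the mill's -y), - to the left; stops at -0.33 and +0.33. The left slots lie at about -0.33, the right slots at about +0.33; the knob is then about 40 mm to the side.
- knob (a point): Centre of the red ball knob, 36 mm diameter, on the selector lever, a 9 mm steel stick. The lever pivots about a point 10 mm above the mill's origin and the knob's centre is 125 mm from that pivot, so upright it is at z = 135 mm. The lever stays where it is left (plain friction, no spring, about 2 N at the knob moves it). It starts in the cross channel, left of the middle.
- mug: Purple mug, 95 mm tall, 90 mm across; origin under its centre. Bystander, left of the mill.
- jam_jar: Jam jar with black lid, 70 mm across, 101 mm tall; origin under its centre. Bystander, behind left.
- spice_jar: Spice jar with red cap, 45 mm across, 106 mm tall; origin under its centre. Bystander, right of the mill.
- orange: Orange, 80 mm; origin at its underside. Bystander, behind right.

How it is judged:
On the way, in this order (a step that is already met when the one before it is completed fails the run):
1. the lever is across at the right end of the cross channel, not yet forward (value of joint select above 0.26 rad and value of joint shift between -0.12 and 0.12 rad), for 0.05 s.
2. the lever is forward, fully in the third slot (value of joint select above 0.25 rad and value of joint shift above 0.28 rad), for 0.2 s.
At the end, for the whole second after the job is handed in: The lever rests in the third slot (forward right), fully home: shift above 0.28 rad of its 0.33 and select above 0.25 rad, at rest; mug, jam jar, spice jar and orange within 25 mm of where they stood (all of step 2 and velocity of joint shift between -0.05 and 0.05 rad/s and velocity of joint select between -0.05 and 0.05 rad/s and distance of each of mug, jam_jar, spice_jar, orange from where it was at the start of the episode below 0.025 m); the robot touches nothing.
It fails at once if the lever went into the first slot (forward left) (value of joint shift above 0.15 rad and value of joint select below 0.15 rad).
It fails at once if the lever went into the second or fourth slot (backward) (value of joint shift below -0.15 rad).
It fails at once if the lever was gripped or forced: more than 35 N between the fingers and the lever (contact force between the fingers and select above 35 N).
It fails at once if a thing beside the mill was moved by over 25 mm, tipped or lifted (distance of any of mug, jam_jar, spice_jar, orange from where it was at the start of the episode above 0.025 m or angle between any of mug, jam_jar, spice_jar, orange's own z axis and vertical above 0.35 rad).
It also fails if it takes over 59 s, if anything falls off the work surface, if the arm or the gripper's body presses on something with over 40 N, if the wrist force passes 120 N, or if a joint passes its speed limit or range.

## Robot

A 6-joint arm with a two-finger parallel gripper is mounted at the origin on a cart in front of the work surface, level with it; the furniture and walls round the work are solid. World frame = base frame: x ahead of the robot, y to its left, z up, the work surface at z = 0. Lengths are in m, angles in rad, forces in N, time in s.
With the tool pointing down it reaches from about 0.25 to 0.725 m from the base axis. Payload 4 kg.
Tool frame: the origin (TCP) lies at the very end of the fingers, on their centre line; the grasp point (between the pads) lies 19 mm behind it (bot.pinch_z is the distance from the TCP to the grasp point, in m); z points along the fingers, x is the direction in which the jaws open and shut, and the axes are right-handed (so a half turn about z gives the same grasp; the last joint's range is limited). The gripper opens to 85 mm and grips with 20 to 120 N. Pads are 22 mm wide; open, the fingers measure 114 mm over their backs; the gripper's body (76 mm by 85 mm) begins 54 mm behind the grasp point. The pads swing forward as they close: fully open they stand 13 mm farther back than shut.
Start: joints at [1.131, 0.241, 0.005, 1.335, 0, 1.571], TCP at [0.213, 0.452, 0.231] pointing down, gripper open.
Joint ranges: [-2.72, 2.72], [-1.05, 1.87], [-1.09, 1.28], [-1.99, 2.15], [-1.42, 1.44], [-3.14, 3.14]. Speed limits (rad/s): [2.79, 2.79, 3.14, 3.14, 3.14, 3.14].

## Interface

Orientations are given as a unit quaternion [x, y, z, w].
In Python, from workcell import bot gives the robot as it stands. The module is installed in compiled form; this text tells all that it offers.
- The arm moves only by the shell command python3 -m inch 'ROWS'. ROWS is JSON, a list of rows, each a list of 7 numbers: the shift along the tool's x, y, z scaled (see below), then the turn, a rotation vector about the tool's x, y, z scaled (see below), then the gripper command: -1 is fully open, 1 is shut, values between are in proportion. In form: [[x, y, z, wx, wy, wz, gripper], ...]. A call has exactly 8 rows; each row shifts and turns the commanded pose from where the row before left it, along the tool's axes as they then stand; what a row does not reach is not made up. The controller multiplies each number of a shift by 2.5 cm and each number of a turn by 180 degrees. A row lasts 1/10 s, in which the tool goes at most 50 mm and 8.59 degrees, less where a joint would pass 70% of its speed; a pose out of reach is approached as far as the arm can. A call with a number of a shift or a turn outside -1 to 1 is refused whole. A call with a gripper value outside its range is refused whole. The fingers move at their own pace and stop on an object; the grip force is fixed at half the most. Time passes only in rows, so rows that do not move let the fingers close, or fill a call up. It gives the time, the measured TCP pose, the force and the opening at its end, in the units of the state.
- bot.get_obs(): the state, without advancing time (a new reading comes with each control period).
- bot.camera(name): name is "scene" or "top" or "wrist"; returns (picture, depth): 480x640x3 uint8, blue, green, red; 480x640 float32, m along the optical axis (not along the pixel's ray), 0 where there is no reading.
- bot.get_calibration(name): a dict with "vfov" (degrees; the focal length in pixels is half the picture's height over the tangent of half this angle, whatever the lens; pixels are square), "cx", "cy" (the principal point, pixels), "R" (3x3) and "t" (3): a world point X has camera coordinates R X + t. Camera axes: x right, y down, z forward; pixel columns grow to the right and rows downward; lengths in m; the calibration is good to about 2 mm. A picture is of the moment at which its call begins: read the wrist's pose just before it. get_calibration takes no time and is no camera call; for the wrist camera it gives the pose at the moment of the call.
- bot.job_done(): hands the job in, once; it reports no verdict.
The state is a dict: "clock": time; "joint_pos": joint angles; "joint_vel": joint speeds; "tau": joint torques, N m; "eef_pos": TCP position; "tool_rot": TCP orientation; "ft_force": force on the tool from outside, world axes, zero at the start; "ft_torque": the same for the moment, N m; "grip_width": finger opening in m.
Only numpy, scipy, OpenCV 4.12 (cv2) and the standard library are available. Lean on these libraries where they do the work, as an engineer would, in place of code of your own. Each camera call takes 0.05 s, during which the arm holds its last target.

## Working session

There is one attempt and no reset: what is moved stays moved. The work goes in short steps, Python scripts to look and compute and a shell command to move; the robot and the scene stay as the last step left them, time stands still between calls to the robot, and variables do not carry over. Pictures are saved under pics/ and viewed, and the job is handed in when it is done.

```bash
mkdir -p pics
python3 - <<'E'
from workcell import bot
import cv2,numpy as np
o=bot.get_obs()
for k in ("clock","eef_pos","tool_rot","grip_width","ft_force"): print(k,o[k])
for n in ("scene","top"):
    p,d=bot.camera(n); cv2.imwrite(f"pics/{n}0.png",p); np.savez(f"{n}0.npz",p=p,d=d)
    print(n,bot.get_calibration(n))
E
```

```text
clock 0.0
eef_pos [0.2126299  0.45183873 0.230421  ]
tool_rot [ 8.44323902e-01  5.35832125e-01 -8.67567044e-04  5.73707862e-04]
grip_width 0.08563651728825604
ft_force [-0.66967936 -0.63003647 -0.17646568]
scene {'vfov': 46.31909853120567, 'cx': 316.53960451717205, 'cy': 240.32165892038495, 'R': array([[ 0.70559429, -0.70852788,  0.01117766],
       [-0.54492876, -0.5526209 , -0.6306051 ],
       [ 0.4529783 ,  0.43886033, -0.77602337]]), 't': array([-0.45070134,  0.38527212,  0.95178862])}
top {'vfov': 54.22013168799415, 'cx': 312.7460327571398, 'cy': 237.64761900622776, 'R': array([[ 0.0247923 , -0.99969085,  0.00188162],
       [-0.9832808 , -0.0247249 , -0.18040939],
       [ 0.18040014,  0.00262261, -0.98358981]]), 't': array([-0.00602044,  0.61293418,  0.9627515 ])}
```

View pics/scene0.png

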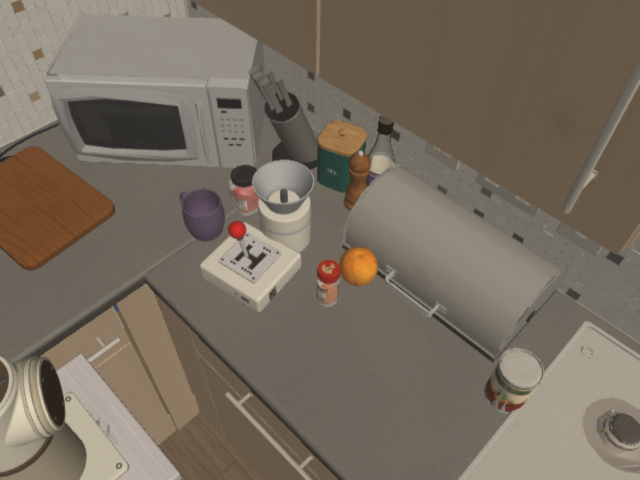

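View pics/top0.png

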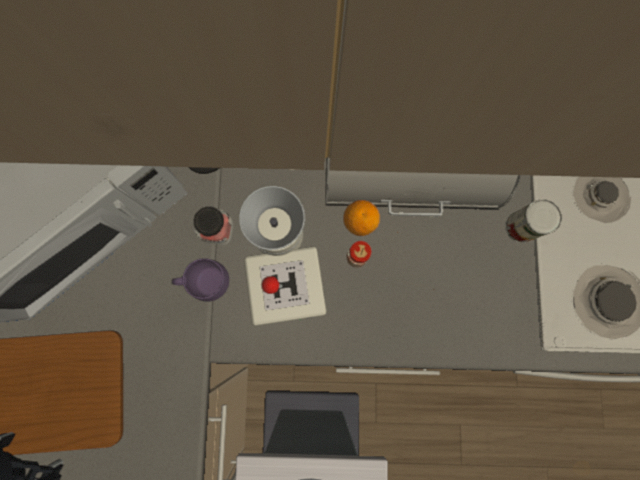

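```bash
cat > h.py <<'E'
import numpy as np,cv2
from workcell import bot
def ray(n,u,v,cal=None):
    c=cal or bot.get_calibration(n); f=240/np.tan(np.radians(c['vfov'])/2)
    d=c['R'].T@np.array([(u-c['cx'])/f,(v-c['cy'])/f,1]); o=-c['R'].T@c['t']; return o,d
def onz(n,u,v,z):
    o,d=ray(n,u,v); return o+d*(z-o[2])/d[2]
E
python3 - <<'E'
from h import *
z=np.load('top0.npz');p=z['p'];d=z['d']
c=p[180:340,200:400]; cv2.imwrite('pics/topcrop.png',cv2.resize(c,None,fx=4,fy=4,interpolation=cv2.INTER_CUBIC)[:600])
c=np.load('scene0.npz')['p'][150:310,170:370]; cv2.imwrite('pics/scenecrop.png',cv2.resize(c,None,fx=4,fy=4,interpolation=cv2.INTER_CUBIC)[:600,:800])
# world map from depth
def mill(n):
    z=np.load(n+'0.npz');d=z['d'];c=bot.get_calibration(n);f=240/np.tan(np.radians(c['vfov'])/2)
    v,u=np.mgrid[:480,:640]; P=np.stack([(u-c['cx'])/f*d,(v-c['cy'])/f*d,d],-1)-c['t']; return P@c['R'],z['p']
for n in('top','scene'):
    W,p=mill(n)
    m=(abs(W[...,2]-.0595)<.008)&(W[...,0]>.2)&(W[...,0]<.7)&(abs(W[...,1])<.35)
    m=m.astype(np.uint8); k,l,s,ce=cv2.connectedComponentsWithStats(m)
    i=1+np.argmax(s[1:,4]); X=W[l==i][:,:2].astype(np.float32); print(n,s[i],cv2.minAreaRect(X))
    hsv=cv2.cvtColor(p,cv2.COLOR_BGR2HSV)
    r=((hsv[...,0]<6)|(hsv[...,0]>174))&(hsv[...,1]>150)&(hsv[...,2]>80)
    k,l,s,ce=cv2.connectedComponentsWithStats(r.astype(np.uint8))
    for i in range(1,k):
        if s[i,4]>60: print('red',s[i],ce[i],np.median(W[l==i],0),onz(n,*ce[i],.133))
E
```

```text
top [ 244  238   81   87 4658] ((0.5187066197395325, 0.06941679120063782), (0.16818667948246002, 0.158310666680336), 9.77927017211914)
red [350 241  21  22 222] [359.79279279 251.53603604] [ 0.57857264 -0.0864236   0.10554601] [ 0.57292905 -0.08543203  0.133     ]
red [262 277  17  16 221] [270.47963801 284.64705882] [0.50162175 0.08868612 0.14598586] [0.50260011 0.08992054 0.133     ]
scene [ 200  222  111   80 4139] ((0.5434065461158752, 0.07094423472881317), (0.2231924682855606, 0.1594001054763794), 10.146199226379395)
red [229 221  17  17 227] [236.77092511 229.21585903] [0.49693242 0.08226196 0.14367749] [0.50229034 0.09006628 0.133     ]
red [318 260  22  24 325] [328.49230769 271.93230769] [ 0.57120428 -0.0995634   0.10541918] [ 0.55692059 -0.11103177  0.133     ]
```

View pics/topcrop.png

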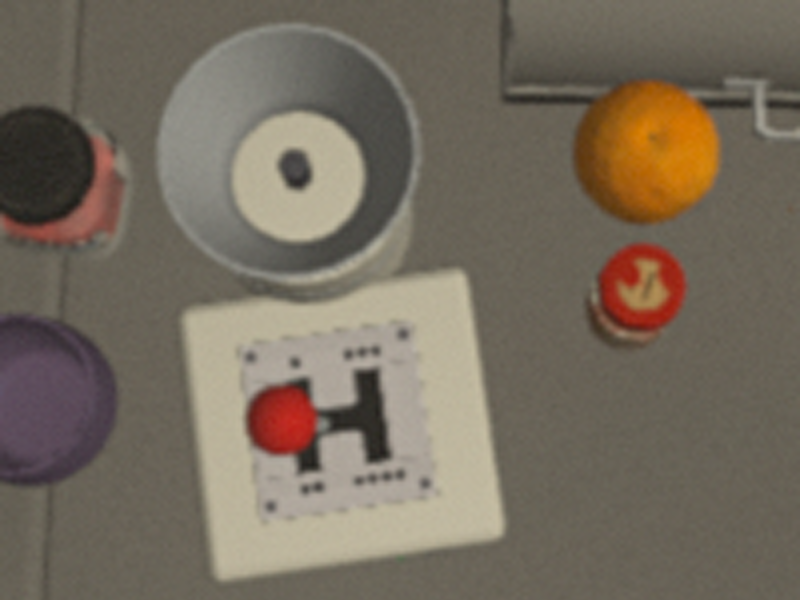

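View pics/scenecrop.png

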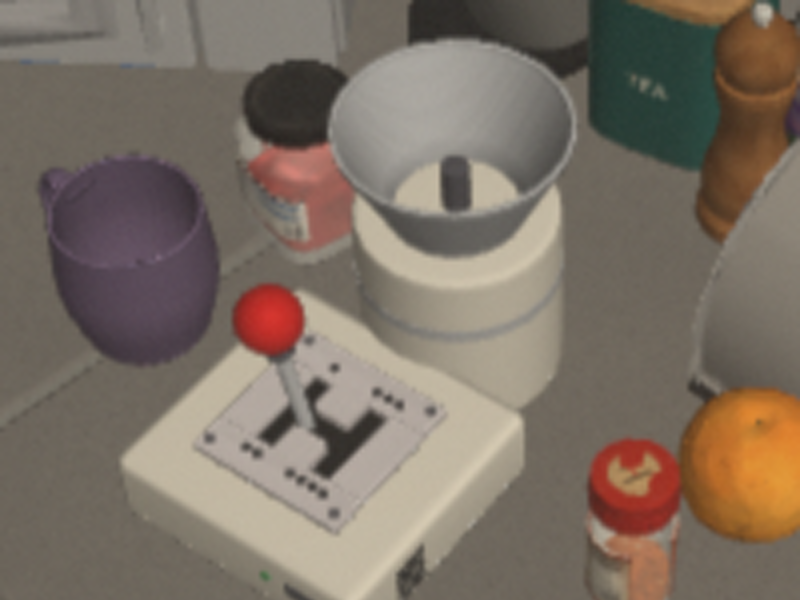

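Run:
```python
from h import *
G=[onz('top',200+u/4-.4,180+v/4-.4,.063)[:2] for u,v in((243,347),(412,322),(437,492),(263,520))]
H=[onz('top',200+u/4-.4,180+v/4-.4,.056)[:2] for u,v in((182,312),(467,270),(505,535),(218,580))]
S=[onz('scene',170+u/4-.4,150+v/4-.4,.063)[:2] for u,v in((306,333),(446,408),(337,533),(195,446))]
for Q in(G,H,S):
    Q=np.array(Q);f=(Q[0]+Q[1]-Q[2]-Q[3]);l=Q[0]+Q[3]-Q[1]-Q[2]
    print(Q.mean(0),np.linalg.norm(f)/2,np.linalg.norm(l)/2,np.degrees(np.arctan2(f[1],f[0])),np.degrees(np.arctan2(-l[0],l[1])))
# knob by two-ray
o1,d1=ray('top',270.48,284.65);o2,d2=ray('scene',236.77,229.2)
A=np.stack([d1,-d2],1);s=np.linalg.lstsq(A,o2-o1,rcond=None)[0];print('knob',o1+d1*s[0],o2+d2*s[1])
for nm,u,v,z in(('mug',207,280,.095),('jam',209.5,221.5,.101),('spice',360.5,251.7,.106),('orange',361.5,217.5,.045),('hop',272,217,.184)): print(nm,onz('top',u,v,z))
```

```text
[0.50923989 0.06700131] 0.09155968935927508 0.0917040925224591 9.5266884534581 10.208182478025735
[0.50827981 0.06507415] 0.14333318218346294 0.15393066346288453 9.933553200292804 10.070055501699839
[0.50693298 0.06430417] 0.0930427581794415 0.09267531677631782 11.601712631222773 10.803674162877796
knob [0.50259335 0.08991845 0.13301262] [0.50231271 0.09009484 0.13300622]
mug [0.51188462 0.22396975 0.095     ]
jam [0.63342664 0.22539338 0.101     ]
spice [ 0.57682379 -0.08957383  0.106     ]
orange [ 0.66291159 -0.09746218  0.045     ]
hop [0.62748914 0.08771699 0.184     ]
```

```bash
python3 -m inch '[[0,0,0,0,0,0.038,1],[0,0,0,0,0,0.038,1],[0,0,0,0,0,0.038,1],[0,0,0,0,0,0.038,1],[0,0,0,0,0,0.038,1],[0,0,0,0,0,0.038,1],[0,0,0,0,0,0.038,1],[0,0,0,0,0,0.038,1]]'
cat >> h.py <<'E'
from scipy.spatial.transform import Rotation as Ro
O=np.array([.508,.0655]);a=np.radians(10.2);F=np.array([np.cos(a),np.sin(a)]);L=np.array([-F[1],F[0]])
def mm(p): return np.round([(np.array(p)[:2]-O)@F,(np.array(p)[:2]-O)@L],4)
def st():
    o=bot.get_obs();R=Ro.from_quat(o['tool_rot']).as_matrix()
    print('t',o['clock'],'mill x,y',mm(o['eef_pos']),'z',o['eef_pos'][2],'F',np.round(o['ft_force'],2),'w',o['grip_width'],'q6',o['joint_pos'][5],'yaw',np.degrees(np.arctan2(R[1,0],R[0,0])),'axis',R[:,2].round(3))
def knob(tag):
    cs=[]
    for n in('top','scene'):
        p,_=bot.camera(n); cv2.imwrite(f'pics/{n}_{tag}.png',p)
        hsv=cv2.cvtColor(p,cv2.COLOR_BGR2HSV)
        r=((hsv[...,0]<6)|(hsv[...,0]>174))&(hsv[...,1]>150)&(hsv[...,2]>80)
        k,l,s,ce=cv2.connectedComponentsWithStats(r.astype(np.uint8))
        for i in range(1,k):
            if s[i,4]>50:
                P=onz(n,*ce[i],.127); print(n,'red',s[i,2:],mm(P),'lean',np.arcsin(np.clip(mm(P)/.125*[1,-1],-1,1)).round(3))
E
python3 -c "
from h import *
st()"
```

```text
clock: 0.9
eef_pos: [0.2127, 0.4521, 0.2308]
tool_rot: [0.996, 0.085, -0.0, 0.001]
ft_force: [1.6, -0.0, -1.0]
grip_width: 0.0001
t 0.9 mill x,y [-0.2222  0.4327] z 0.23075760281712113 F [ 1.63 -0.01 -0.99] w 7.433920496321304e-05 q6 2.530759504806015 yaw 9.799728697808163 axis [-0.001 -0.001 -1.   ]
```

```bash
for i in 1; do python3 -m inch '[[0.555,0.88,0,0,0,0,1],[0.555,0.88,0,0,0,0,1],[0.555,0.88,0,0,0,0,1],[0.555,0.88,0,0,0,0,1],[0.555,0.88,0,0,0,0,1],[0.555,0.88,0,0,0,0,1],[0.555,0.88,0,0,0,0,1],[0.555,0.88,0,0,0,0,1]]'; done
python3 -c "
from h import *
st()"
```

```text
clock: 1.7
eef_pos: [0.3533, 0.2975, 0.2309]
tool_rot: [0.996, 0.088, -0.0, 0.0]
ft_force: [-0.4, 0.8, -0.2]
grip_width: -0.0002
t 1.7 mill x,y [-0.1111  0.2557] z 0.2308732794299297 F [-0.4   0.81 -0.21] w -0.00015543307846706543 q6 2.094602427919549 yaw 10.083976630231712 axis [-0.001 -0.001 -1.   ]
```

```bash
python3 -m inch '[[0.555,0.88,0,0,0,0,1],[0.555,0.88,0,0,0,0,1],[0.555,0.88,0,0,0,0,1],[0.555,0.88,0,0,0,0,1],[0.555,0.88,0,0,0,0,1],[0.555,0.88,0,0,0,0,1],[0.555,0.88,0,0,0,0,1],[0.555,0.88,0,0,0,0,1]]'
python3 -c "
from h import *
st(); knob('a')
p,_=bot.camera('wrist'); cv2.imwrite('pics/wrist_a.png',p)
"
```

```text
clock: 2.5
eef_pos: [0.4934, 0.1437, 0.2308]
tool_rot: [0.996, 0.088, -0.001, 0.0]
ft_force: [-0.1, 0.4, 0.4]
grip_width: 0.0002
t 2.5 mill x,y [-0.0005  0.0796] z 0.23079453147121565 F [-0.12  0.4   0.42] w 0.00015318446571287132 q6 1.678394533424777 yaw 10.076966197995343 axis [-0.001 -0.    -1.   ]
top red [ 21  22 222] [ 0.0381 -0.1605] lean [0.31  1.571]
top red [ 17  16 221] [-0.0004  0.0254] lean [-0.003 -0.205]
scene red [ 17  17 226] [0.0023 0.0289] lean [ 0.018 -0.233]
scene red [ 22  24 327] [ 0.0206 -0.18  ] lean [0.166 1.571]
```

View pics/wrist_a.png

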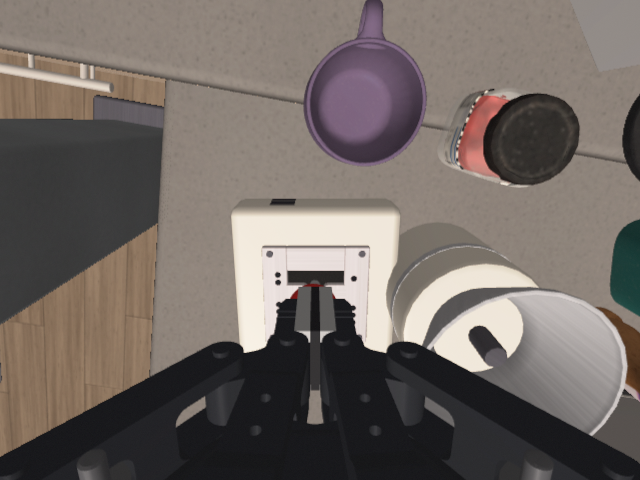

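View pics/scene_a.png

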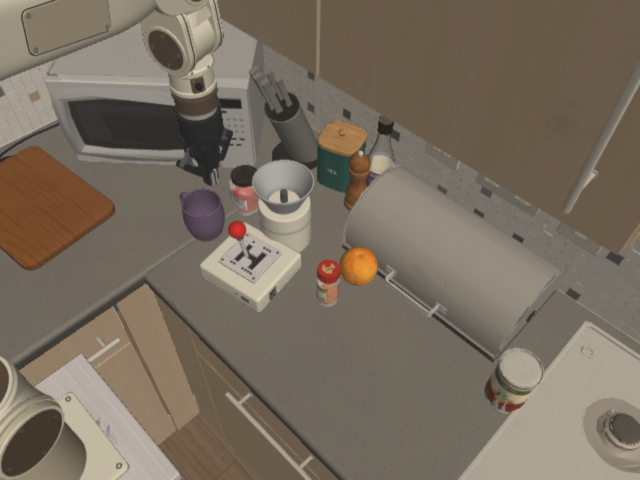

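```bash
python3 -m inch '[[0,0,0.595,0,0,0,1],[0,0,0.595,0,0,0,1],[0,0,0.595,0,0,0,1],[0,0,0.595,0,0,0,1],[0,0,0.595,0,0,0,1],[0,0,0.595,0,0,0,1],[0,0,0.595,0,0,0,1],[0,0,0.595,0,0,0,1]]'
python3 -c "
from h import *
st(); knob('b')
p,_=bot.camera('wrist'); cv2.imwrite('pics/wrist_b.png',p)
"
```

```text
clock: 3.45
eef_pos: [0.492, 0.1455, 0.1116]
tool_rot: [0.996, 0.089, -0.0, -0.0]
ft_force: [1.1, -0.0, 0.4]
grip_width: -0.0003
t 3.45 mill x,y [-0.0015  0.0816] z 0.11156494552611369 F [ 1.09 -0.03  0.38] w -0.00028825442892524834 q6 1.68078945244664 yaw 10.159098784136592 axis [-0.001  0.    -1.   ]
top red [ 21  22 221] [ 0.0385 -0.1606] lean [0.313 1.571]
top red [ 17  16 222] [-0.0004  0.0255] lean [-0.003 -0.205]
scene red [ 17  18 229] [0.0024 0.0288] lean [ 0.019 -0.232]
scene red [ 22  24 327] [ 0.0206 -0.18  ] lean [0.166 1.571]
```

View pics/wrist_b.png

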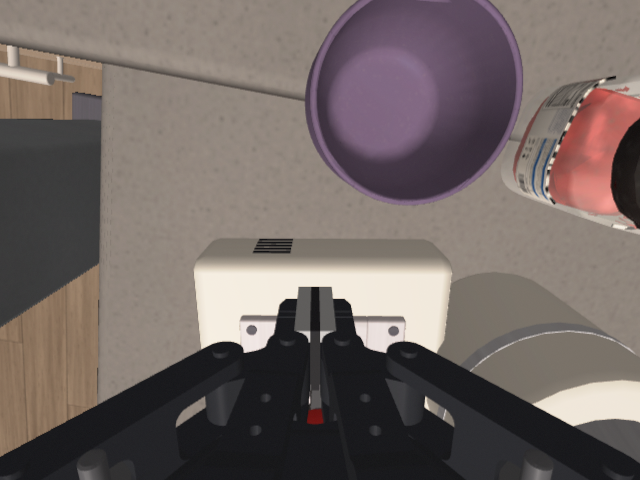

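View pics/scene_b.png

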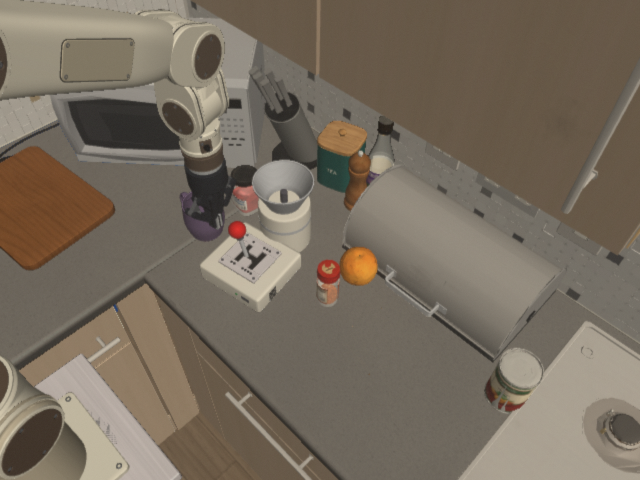

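```bash
python3 -m inch '[[0,0.2,0,0,0,0,1],[0,0.2,0,0,0,0,1],[0,0.2,0,0,0,0,1],[0,0.2,0,0,0,0,1],[0,0.2,0,0,0,0,1],[0,0.2,0,0,0,0,1],[0,0.2,0,0,0,0,1],[0,0.2,0,0,0,0,1]]'
python3 -c "
from h import *
st(); knob('c')
"
```

```text
clock: 4.4
eef_pos: [0.5003, 0.1053, 0.1125]
tool_rot: [0.996, 0.088, 0.0, -0.0]
ft_force: [-0.8, 2.5, 1.9]
grip_width: 0.0
t 4.4 mill x,y [-0.0005  0.0405] z 0.11254569044499796 F [-0.82  2.5   1.89] w 3.243880963338212e-05 q6 1.6016310293820355 yaw 10.093549252131757 axis [ 0.     0.001 -1.   ]
top red [ 21  22 225] [ 0.0383 -0.1607] lean [0.311 1.571]
top red [  9  17 113] [-0.0014  0.0062] lean [-0.011 -0.05 ]
scene red [ 17  17 226] [0.0028 0.0157] lean [ 0.022 -0.126]
scene red [ 22  24 329] [ 0.0207 -0.1801] lean [0.166 1.571]
```

```bash
python3 -m inch '[[0,0.2,0,0,0,0,1],[0,0.2,0,0,0,0,1],[0,0.2,0,0,0,0,1],[0,0.2,0,0,0,0,1],[0,0.2,0,0,0,0,1],[0,0.2,0,0,0,0,1],[0,0.2,0,0,0,0,1],[0,0.2,0,0,0,0,1]]'
python3 -c "
from h import *
st(); knob('d')
"
```

```text
clock: 5.3
eef_pos: [0.5069, 0.0655, 0.112]
tool_rot: [0.996, 0.088, -0.0, -0.0]
ft_force: [0.4, 2.7, -0.9]
grip_width: -0.0001
t 5.3 mill x,y [-0.001   0.0002] z 0.11195541116071916 F [ 0.45  2.72 -0.92] w -5.056473409365933e-05 q6 1.5233685508876254 yaw 10.077383891268052 axis [-0.001  0.    -1.   ]
top red [ 21  22 221] [ 0.0383 -0.1606] lean [0.311 1.571]
scene red [ 17  17 225] [ 0.0008 -0.0268] lean [0.006 0.216]
scene red [ 22  24 328] [ 0.0205 -0.1801] lean [0.165 1.571]
```

```bash
python3 -m inch '[[0,0.1,0,0,0,0,1],[0,0.1,0,0,0,0,1],[0,0.1,0,0,0,0,1],[0,0.04,0,0,0,0,1],[0,0.04,0,0,0,0,1],[0,0.02,0,0,0,0,1],[0,0,0,0,0,0,1],[0,0,0,0,0,0,1]]'
python3 -c "
from h import *
st(); knob('e')
"
```

```text
clock: 6.2
eef_pos: [0.5087, 0.0561, 0.1123]
tool_rot: [0.996, 0.088, -0.0, 0.0]
ft_force: [-0.3, 2.0, -1.5]
grip_width: -0.0002
t 6.2 mill x,y [-0.0009 -0.0094] z 0.11232390234821096 F [-0.35  2.03 -1.52] w -0.00021333962006568613 q6 1.5046303560944803 yaw 10.083759777027558 axis [-0. -0. -1.]
top red [ 21  22 227] [ 0.0383 -0.1606] lean [0.311 1.571]
scene red [ 17  18 231] [-0.0006 -0.0375] lean [-0.005  0.305]
scene red [ 22  24 328] [ 0.0206 -0.1801] lean [0.166 1.571]
```

```bash
python3 -m inch '[[0,0.04,0,0,0,0,1],[0,0.02,0,0,0,0,1],[0,0,0,0,0,0,1],[0,0,0,0,0,0,1],[0,0,0,0,0,0,1],[0,0,0,0,0,0,1],[0,0,0,0,0,0,1],[0,0,0,0,0,0,1]]'
python3 -c "
from h import *
st(); knob('f')
"
```

```text
clock: 7.1
eef_pos: [0.5091, 0.0547, 0.1123]
tool_rot: [0.996, 0.088, -0.0, -0.0]
ft_force: [-0.4, 2.2, -2.8]
grip_width: 0.0003
t 7.1 mill x,y [-0.0009 -0.0109] z 0.11228781800337877 F [-0.43  2.2  -2.76] w 0.000264600399721616 q6 1.50173536255712 yaw 10.084420000853385 axis [-0.  0. -1.]
top red [ 21  22 220] [ 0.0382 -0.1607] lean [0.311 1.571]
scene red [ 18  17 229] [-0.0011 -0.039 ] lean [-0.009  0.317]
scene red [ 22  24 329] [ 0.0207 -0.1801] lean [0.166 1.571]
```

```bash
python3 -m inch '[[0,-0.4,0,0,0,0,1],[0,-0.4,0,0,0,0,1],[0,0,0,0,0,0,1],[-0.5,0,0,0,0,0,1],[-0.5,0,0,0,0,0,1],[-0.5,0,0,0,0,0,1],[-0.5,0,0,0,0,0,1],[0,0,0,0,0,0,1]]'
python3 -c "
from h import *
st(); knob('g')
"
```

```text
clock: 8.0
eef_pos: [0.455, 0.0653, 0.1124]
tool_rot: [0.996, 0.088, -0.001, 0.0]
ft_force: [-0.4, -0.2, 0.4]
grip_width: 0.0
t 8.0 mill x,y [-0.0522  0.0092] z 0.11236254167163713 F [-0.35 -0.21  0.37] w 4.9124463829638014e-05 q6 1.5375884607336359 yaw 10.09476718229745 axis [-0.001 -0.001 -1.   ]
top red [ 21  22 223] [ 0.0383 -0.1609] lean [0.311 1.571]
top red [ 12  16 155] [-0.0006 -0.0423] lean [-0.005  0.345]
scene red [ 17  17 223] [-0.0012 -0.0394] lean [-0.01   0.321]
scene red [ 22  24 330] [ 0.0207 -0.18  ] lean [0.166 1.571]
```

```bash
python3 -m inch '[[0,0.4,0,0,0,0,1],[0,0.4,0,0,0,0,1],[0,0.4,0,0,0,0,1],[0,0.4,0,0,0,0,1],[0,0.36,0,0,0,0,1],[0,0,0,0,0,0,1],[0,0,0,0,0,0,1],[0,0,0,0,0,0,1]]'
python3 -c "
from h import *
st(); knob('h')
"
```

```text
clock: 8.9
eef_pos: [0.4648, 0.0175, 0.1123]
tool_rot: [0.996, 0.088, -0.0, -0.0]
ft_force: [0.1, -0.1, -0.2]
grip_width: 0.0002
t 8.9 mill x,y [-0.051  -0.0396] z 0.112280836034873 F [ 0.11 -0.1  -0.2 ] w 0.00019837525021651676 q6 1.4320752380484223 yaw 10.09030615663899 axis [-0.  0. -1.]
top red [ 21  22 215] [ 0.0384 -0.1607] lean [0.312 1.571]
scene red [ 16  17 169] [-0.0014 -0.0434] lean [-0.011  0.355]
scene red [ 22  24 330] [ 0.0206 -0.18  ] lean [0.166 1.571]
```

View pics/scene_h.png

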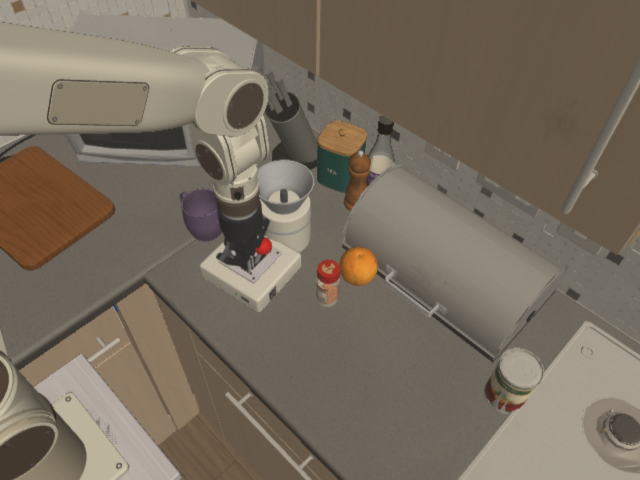

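View pics/top_g.png

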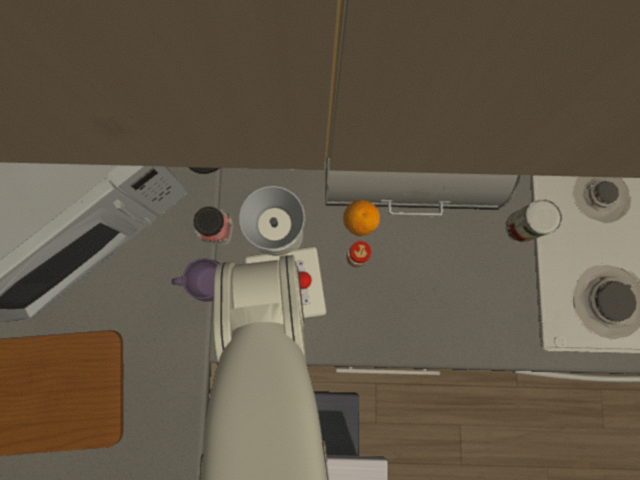

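```bash
python3 -m inch '[[0.2,0,-0.1,0,0,0,1],[0.2,0,0,0,0,0,1],[0.2,0,0,0,0,0,1],[0.2,0,0,0,0,0,1],[0.2,0,0,0,0,0,1],[0.2,0,0,0,0,0,1],[0.2,0,0,0,0,0,1],[0.2,0,0,0,0,0,1]]'
python3 -c "
from h import *
st(); knob('i')
p,_=bot.camera('wrist'); cv2.imwrite('pics/wrist_i.png',p)
"
```

```text
clock: 9.8
eef_pos: [0.5046, 0.0244, 0.1148]
tool_rot: [0.996, 0.088, -0.0, -0.0]
ft_force: [-0.5, -0.6, 1.5]
grip_width: 0.0002
t 9.8 mill x,y [-0.0106 -0.0399] z 0.11475301393973508 F [-0.51 -0.57  1.47] w 0.00019934111872135023 q6 1.44311707692499 yaw 10.081289237360485 axis [-0.  0. -1.]
top red [ 21  22 221] [ 0.0382 -0.1608] lean [0.311 1.571]
scene red [ 12  15 134] [ 0.0232 -0.0454] lean [0.187 0.372]
scene red [ 22  24 329] [ 0.0206 -0.18  ] lean [0.166 1.571]
```

View pics/wrist_i.png

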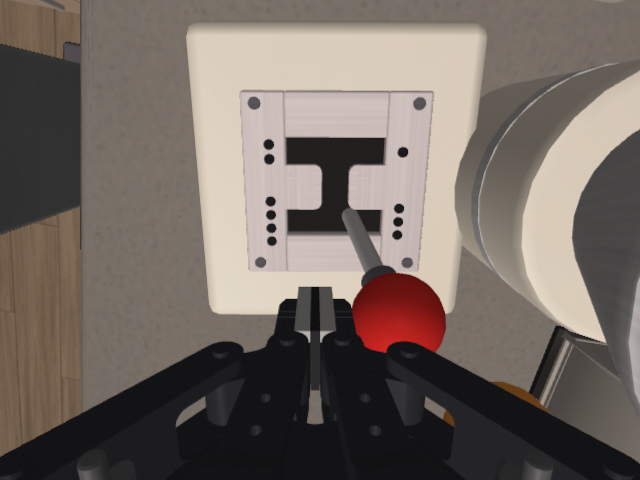

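View pics/scene_i.png

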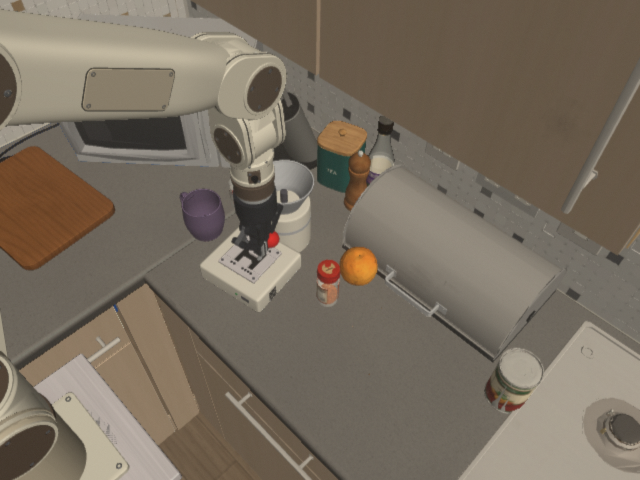

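```bash
python3 -m inch '[[0.12,0,0,0,0,0,1],[0.12,0,0,0,0,0,1],[0.12,0,0,0,0,0,1],[0.08,0,0,0,0,0,1],[0.06,0,0,0,0,0,1],[0.04,0,0,0,0,0,1],[0,0,0,0,0,0,1],[0,0,0,0,0,0,1]]'
python3 -c "
from h import *
st(); knob('j')
p,_=bot.camera('wrist'); cv2.imwrite('pics/wrist_j.png',p)
"
```

```text
clock: 10.75
eef_pos: [0.5177, 0.0267, 0.1149]
tool_rot: [0.996, 0.088, 0.0, 0.0]
ft_force: [-1.8, 0.2, -0.4]
grip_width: -0.0002
t 10.75 mill x,y [ 0.0027 -0.0399] z 0.1148661996977561 F [-1.81  0.17 -0.38] w -0.0001540551112987643 q6 1.446353636624064 yaw 10.081846452806214 axis [ 0. -0. -1.]
top red [ 21  22 220] [ 0.0383 -0.1608] lean [0.311 1.571]
scene red [ 12  15 137] [ 0.0338 -0.0467] lean [0.274 0.383]
scene red [ 22  24 330] [ 0.0206 -0.18  ] lean [0.166 1.571]
```

View pics/wrist_j.png

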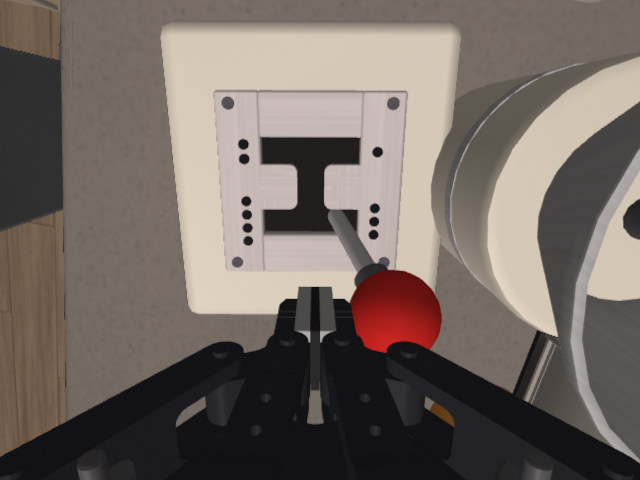

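Steady contact, low force. A few more millimetres, in small steps until the force rises at the stop.

```bash
python3 -m inch '[[0.04,0,0,0,0,0,1],[0.04,0,0,0,0,0,1],[0.04,0,0,0,0,0,1],[0.02,0,0,0,0,0,1],[0,0,0,0,0,0,1],[0,0,0,0,0,0,1],[0,0,0,0,0,0,1],[0,0,0,0,0,0,1]]'
python3 -c "
from h import *
st()"
```

```text
clock: 11.7
eef_pos: [0.5212, 0.0273, 0.1149]
tool_rot: [0.996, 0.088, 0.0, -0.0]
ft_force: [-1.0, 0.2, -0.9]
grip_width: 0.0002
t 11.7 mill x,y [ 0.0062 -0.0399] z 0.11487476448374875 F [-0.98  0.17 -0.88] w 0.00018423496738222787 q6 1.4471909867804995 yaw 10.080412768863805 axis [ 0.  0. -1.]
```

```bash
python3 -m inch '[[0.04,0,0,0,0,0,1],[0,0,0,0,0,0,1],[0.02,0,0,0,0,0,1],[0,0,0,0,0,0,1],[0,0,0,0,0,0,1],[0,0,0,0,0,0,1],[0,0,0,0,0,0,1],[0,0,0,0,0,0,1]]'
python3 -c "
from h import *
st();knob('k')"
```

```text
clock: 12.5
eef_pos: [0.5225, 0.0276, 0.1148]
tool_rot: [0.996, 0.088, -0.0, -0.0]
ft_force: [-2.2, 0.0, -0.5]
grip_width: -0.0004
t 12.5 mill x,y [ 0.0076 -0.0399] z 0.11481787076672233 F [-2.22  0.01 -0.52] w -0.000352245443752175 q6 1.4475347913948398 yaw 10.082062534883068 axis [-0.  0. -1.]
top red [ 21  22 220] [ 0.0382 -0.1607] lean [0.311 1.571]
scene red [ 11  16 138] [ 0.0374 -0.0472] lean [0.304 0.387]
scene red [ 22  24 329] [ 0.0206 -0.1799] lean [0.166 1.571]
```

```bash
python3 -m inch '[[0.04,0,0,0,0,0,1],[0,0,0,0,0,0,1],[0.02,0,0,0,0,0,1],[0,0,0,0,0,0,1],[0,0,0,0,0,0,1],[0,0,0,0,0,0,1],[0,0,0,0,0,0,1],[0,0,0,0,0,0,1]]'
python3 -c "
from h import *
st();knob('l')"
```

```text
clock: 13.4
eef_pos: [0.5237, 0.0278, 0.1147]
tool_rot: [0.996, 0.088, -0.0, -0.0]
ft_force: [-4.1, -0.4, -1.8]
grip_width: 0.0
t 13.4 mill x,y [ 0.0088 -0.0399] z 0.11465040438629694 F [-4.06 -0.37 -1.78] w 4.26918871062689e-06 q6 1.447878373537815 yaw 10.083136087287068 axis [-0.001 -0.    -1.   ]
top red [ 21  22 216] [ 0.0385 -0.1609] lean [0.313 1.571]
scene red [ 11  16 137] [ 0.0386 -0.0471] lean [0.314 0.386]
scene red [ 22  24 328] [ 0.0207 -0.1801] lean [0.166 1.571]
```

```bash
python3 -m inch '[[0.04,0,0,0,0,0,1],[0,0,0,0,0,0,1],[0,0,0,0,0,0,1],[0,0,0,0,0,0,1],[0,0,0,0,0,0,1],[0,0,0,0,0,0,1],[0,0,0,0,0,0,1],[0,0,0,0,0,0,1]]'
python3 -c "
from h import *
st();knob('m')"
```

```text
clock: 14.3
eef_pos: [0.5244, 0.028, 0.1145]
tool_rot: [0.996, 0.088, -0.001, 0.0]
ft_force: [-5.6, -0.1, -0.7]
grip_width: 0.0004
t 14.3 mill x,y [ 0.0095 -0.0399] z 0.11454328323151791 F [-5.61 -0.09 -0.66] w 0.000396362519571533 q6 1.4481296097653753 yaw 10.082072833856198 axis [-0.001 -0.    -1.   ]
top red [ 21  22 224] [ 0.0385 -0.1606] lean [0.313 1.571]
scene red [ 12  16 137] [ 0.0389 -0.0475] lean [0.316 0.39 ]
scene red [ 22  24 329] [ 0.0206 -0.1801] lean [0.166 1.571]
```

```bash
python3 -m inch '[[-0.2,0,0,0,0,0,1],[-0.4,0,0,0,0,0,1],[-0.5,0,0,0,0,0,1],[-0.5,0,0,0,0,0,1],[-0.5,0,0,0,0,0,1],[-0.5,0,0,0,0,0,1],[-0.5,0,0,0,0,0,1],[0,0,0,0,0,0,1]]'
python3 -m inch '[[0,0,-0.9,0,0,0,1],[0,0,-0.9,0,0,0,1],[0,0,-0.9,0,0,0,1],[-0.8,0,-0.9,0,0,0,1],[-0.8,0,-0.9,0,0,0,1],[-0.8,0,0,0,0,0,1],[-0.8,0,0,0,0,0,1],[0,0,0,0,0,0,1]]'
python3 -m inch '[[0,-0.9,0,0,0,0,1],[0,-0.9,0,0,0,0,1],[0,-0.9,0,0,0,0,1],[0,-0.9,0,0,0,0,1],[0,-0.9,0,0,0,0,1],[0,-0.9,0,0,0,0,1],[0,-0.9,0,0,0,0,1],[0,0,0,0,0,0,1]]'
python3 -c "
from h import *
st();knob('n')
a=cv2.imread('pics/top_n.png')[180:340,200:400];b=cv2.imread('pics/scene_n.png')[170:320,190:390]
cv2.imwrite('pics/end_t.png',cv2.resize(a,None,fx=3,fy=3));cv2.imwrite('pics/end_s.png',cv2.resize(b,None,fx=4,fy=4))"
```

```text
clock: 15.2
eef_pos: [0.448, 0.0143, 0.1155]
tool_rot: [0.996, 0.088, 0.001, 0.0]
ft_force: [0.3, 0.3, -0.5]
grip_width: -0.0
clock: 16.0
eef_pos: [0.3692, 0.0003, 0.2282]
tool_rot: [0.996, 0.088, 0.001, 0.0]
ft_force: [-0.1, -0.4, 0.9]
grip_width: -0.0001
clock: 16.8
eef_pos: [0.3436, 0.1581, 0.2276]
tool_rot: [0.996, 0.09, 0.001, -0.001]
ft_force: [-0.6, -0.7, -0.4]
grip_width: 0.0
t 16.8 mill x,y [-0.1455  0.1202] z 0.22762038122949557 F [-0.55 -0.66 -0.37] w 3.486805478806968e-05 q6 1.821693671201939 yaw 10.299190846911728 axis [ 0.002  0.002 -1.   ]
top red [ 21  22 222] [ 0.0385 -0.1604] lean [0.313 1.571]
top red [ 16  16 197] [ 0.0391 -0.0393] lean [0.318 0.32 ]
scene red [ 16  16 213] [ 0.0361 -0.0427] lean [0.293 0.349]
scene red [ 22  24 329] [ 0.0206 -0.1801] lean [0.166 1.571]
```

View pics/end_t.png

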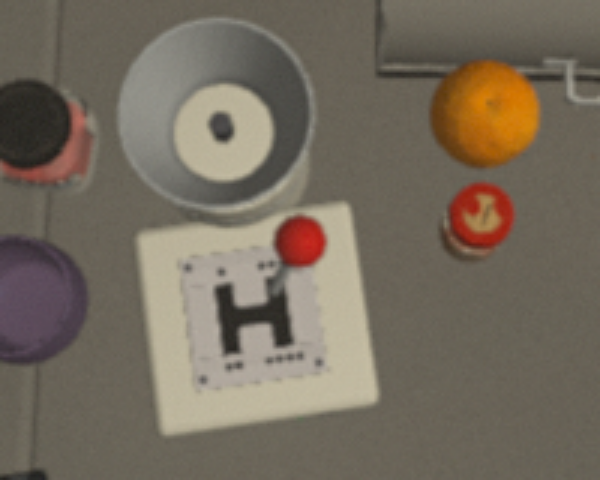

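View pics/end_s.png

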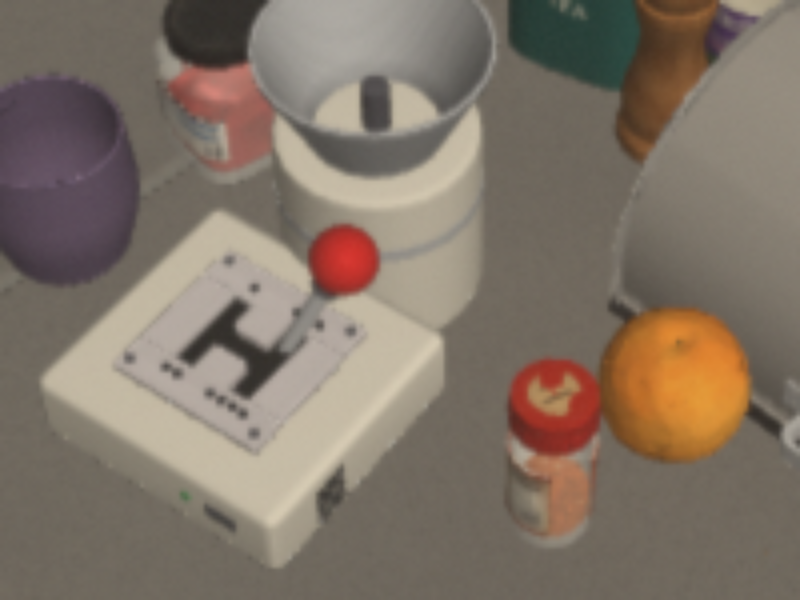

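The pictures show the lever in the third slot, with the knob at about (300,241) in the top crop and (344,260) in the scene crop. The stick stands at the forward end by the three dots. The bystanders are where they were and the arm is clear, so I am handing the job in.

```bash
python3 -c "
from workcell import bot
print(bot.job_done())"
```

```text
the job is handed in; nothing more can be done
None
```

The grain mill is set to its third grind, and I handed the job in with the arm clear of the lever. No verdict was reported.

**What I did:** With the gripper shut and pointing down, I pushed the knob's left side across the channel to the right end. I then went round behind it and pushed it forward into the three-dot slot. At the stop the force rose to about 5.6 N, and I then backed off and lifted clear.

**Last checks:**
- **Lever:** the top camera gives shift of about 0.32 rad and select of about 0.32 rad. The scene camera gives 0.29 and 0.35. The two disagree by about 0.03 rad, partly because I assumed a knob height of 127 mm when it is nearer 122 mm, but both are above the required 0.28 and 0.25.
- **Bystanders:** the spice jar measured the same within about 1 mm throughout. The mug, jam jar and orange I compared only by eye, and they look unmoved.
- **Force and time:** the highest wrist force I read was about 6 N. I read it at the end of moves, not during them. The job took about 17 s of the 59 s allowed.

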